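# Change over the clamping fixture for the next casting

## Robot

A 7-joint arm with a two-finger parallel gripper is mounted at the origin on the work surface. World frame = base frame: x ahead of the robot, y to its left, z up, the work surface at z = 0. Lengths are in m, angles in rad, forces in N, time in s.
With the tool pointing down it reaches from about 0.4 to 0.85 m from the base axis. Payload 10.4 kg.
Tool frame: the origin (TCP) lies midway between the tips of the shut fingers; the grasp point (between the pads) lies 19 mm behind it; z points along the fingers, y is the direction in which the jaws open and shut (so a half turn about z gives the same grasp; the last joint's range is limited). The gripper opens to 85 mm and grips with 20 to 120 N. Pads are 22 mm wide; open, the fingers measure 114 mm over their backs; the gripper's body (76 mm by 85 mm) begins 54 mm behind the grasp point. The pads swing forward as they close: fully open they stand 13 mm farther back than shut.
Start: joints at [-1.25, 0.332, -0.065, 1.46, 0.022, 1.35, -0.088], TCP at [0.211, 0.588, 0.231] pointing down, gripper open.
Joint ranges: [-2.6, 2.6], [-0.5, 2.12], [-1.47, 1.34], [0.16, 2.42], [-1.27, 4.41], [0.06, 2.06], [-2.6, 2.6]. Speed limits (rad/s): [2.22, 2.22, 2.79, 2.79, 3.14, 3.14, 3.14].

## Interface

Orientations are given as a unit quaternion [x, y, z, w].
In Python, from workcell import get_obs, camera, calibration, hand_in gives the robot as it stands.
- The arm moves only by the shell command python3 -m handwheel 'ROWS' [FORCE]. ROWS is JSON, a list of rows, each an object with "jaw": the finger opening in mm, from 0 to 85.4; "delta_pos": the shift along the tool's x, y, z scaled (see below), a list of three; "turn": the turn about the tool's z scaled (see below). In form: [{"jaw": jaw, "delta_pos": [tx, ty, tz], "turn": turn}, ...]. A call has 1 to 10 rows; each row is the pose to reach, as a shift and turn from the pose commanded when the call began, along the tool's axes at that moment, turning the shorter way round; what a row does not reach only later rows make up. The controller multiplies each number of a shift by 1 m and each number of a turn by pi rad. A row lasts 1/12 s, in which the tool goes at most 41.7 mm and 7.16 degrees, less where a joint would pass 70% of its speed; a pose out of reach is approached as far as the arm can. A call with a number of a shift or a turn outside -1 to 1 is refused whole. A call with a gripper value outside its range is refused whole. The fingers move at their own pace and stop on an object; FORCE is the grip in N (left out, the last holds). Time passes only in rows, so rows that repeat a pose let the fingers close. It gives the time, the measured TCP pose, the force and the opening at its end, in the units of the state.
- get_obs(): the state, without advancing time (a new reading comes with each control period).
- camera(name): name is "scene" or "top" or "wrist"; returns the picture (384x512x3 uint8, red, green, blue); there is no depth.
- calibration(name): a dict with "mtx" (3x3 intrinsics, pixels), "rvec" (rotation vector, rad) and "tvec" (3), from world to camera coordinates, as OpenCV has them. Camera axes: x right, y down, z forward; pixel columns grow to the right and rows downward; lengths in m; the calibration is good to about 2 mm. A picture is of the moment at which its call begins: read the wrist's pose just before it. calibration takes no time and is no camera call; for the wrist camera it gives the pose at the moment of the call.
- hand_in(): hands the job in, once; it reports no verdict.
The state is a dict: "clock": time; "joint_pos": joint angles; "joint_velocities": joint speeds; "tau": joint torques, N m; "position": TCP position; "ee_rot": TCP orientation; "ft_force": force on the tool from outside, world axes, zero at the start; "torque": the same for the moment, N m; "grip_width": opening from 0.0 (shut) to 1.0 (fully open).
Only numpy, scipy, OpenCV 4.12 (cv2) and the standard library are available. Lean on these libraries where they do the work, as an engineer would, in place of code of your own. Each camera call takes 0.05 s, during which the arm holds its last target.

## Task

Set the clamping fixture up for the next, longer casting: press the red sprung button on the back stop and slide the stop one hole outward, away from the air clamp, until the button pops up in that hole. Also raise the clamping pressure: reach through the round opening in the valve box's guard plate and turn the sunk knob clockwise until its white line stands at the green mark. Leave the casting, the marker pen and the spanner on the bench where they are.

Things in the scene. Friction and masses are not known exactly. Their poses are not given: they have to be found in the camera images.
- fixture: Fixed clamping fixture: dark iron plate 360 x 150 x 16 mm. Origin: centre of its underside on the bench; x along its length from the back stop (-x end, robot's side) to the aluminium air clamp (+x end), z up. Back stop: square aluminium tube 36 mm wide on the centre line, x = -170 to -20 mm, top 66 mm above the bench; a steel bar with a dark stop head (78 mm high) telescopes in it.
- next_hole (a point): Centre of the hole the button has to move to, on the tube's upper face, 66 mm above the bench, at x = -95 mm of the fixture. The holes are 20 mm notches in the 10 mm slot along the tube's top, at x = -60 (where the button starts), -95 and -130 mm. Fixed.
- stop_slide (a joint): Travel (m) of the stop bar with its head and button along the fixture's -x axis (outward, towards the robot): about 0 in the first hole (start), 0.035 in the next, 0.070 in the last, 2 mm play either way in a hole. Slides only while the button is down over 4 mm, pushed along by the button's cap; friction about 2 N, it stays where it is left.
- stop_button (a joint): How far (m) the sprung button is down: 0 popped up, 0.007 fully down. Spring 2 N at first, 5 N fully down. The bar slides only while it is over 0.004. Let go between two holes it stays held down at about 0.004 under the tube's wall, and pops up by itself on coming to a hole.
- button_cap (a point): Centre of the hollow on top of the red button cap, where to press; 80 mm above the bench while up. The cap is 46 mm long along the fixture's x, 28 mm wide, with a flat floor 34 mm long between two cross ridges, 6 mm high, at its ends, against which a fingertip can push. It travels with the stop bar. Nothing within 100 mm is higher than 86 mm.
- valve_box: Fixed blue valve box. Origin: on the bench under the knob's axis; x away from the robot at yaw 0, z up. Front part 130 x 130 mm about the axis, topped by an aluminium guard plate. Under the plate is a well 114 mm square, its floor 50 mm above the bench. The rear part, x = 65 to 127 mm, 74 mm high, carries a gauge and a lamp up to 88 mm high.
- guard_opening (a point): Centre of the round opening, 72 mm in diameter, in the 4 mm guard plate, at the plate's upper face, 96 mm above the bench, on the knob's axis. Fixed.
- pressure_knob (a joint): Angle (rad) of the sunk knob, growing clockwise seen from above, range 0 to 4.7. Held by friction (0.05 N m), it stays where it is left. The white line points along the box's direction 2.64 rad (counter-clockwise from its x axis) minus this angle.
- knob_top (a point): On the knob's axis, top of its black bar grip, 74 mm above the bench, 22 mm below the guard's upper face. The bar is 40 mm long, 12 mm thick, 20 mm high, centred on the axis, on a round skirt 46 mm across (skirt top 54 mm above the bench). The point's x axis lies along the bar towards its white-lined end.
- pointer_tip (a point): Just past the end of the knob's white line, at the skirt's edge, 25 mm from the axis, 54 mm above the bench; turns with the knob.
- green_mark (a point): Middle of the inner end of the green mark (9 mm long, 8 mm wide) on the grey ring fixed round the knob's skirt; 25 mm from the axis, 54 mm above the bench: where the white line's tip has to come. It lies 0.7 to 2.0 rad clockwise of the line's start.
- casting: Grey bracket casting, foot 80 x 56 mm with an upright lug, 82 mm high, about 0.85 kg, standing loose in front of the valve box (robot's side). Origin: centre of the foot's underside. Bystander.
- marker_pen: Black marker pen with a green cap, 130 mm long, 15 mm thick, lying loose on the fixture's plate along the tube's +y side. Origin: under its middle. Bystander.
- spanner: Steel spanner, 160 mm long, lying loose across the far side of the valve box. Origin: under its middle. Bystander.
Mind the look-alikes: they are no part of the job. There is more than one size of the valve_box; the job needs the larger.

How it is judged:
By the outcome, as a careful person would: the job done as asked, in the order asked, and still so for the second after the job is handed in, with the robot touching nothing.
It also fails if it takes over 54 s, if anything falls off the work surface, if the arm or the gripper's body presses on something with over 40 N, if the wrist force passes 120 N, or if a joint passes its speed limit or range.

## Working session

There is one attempt and no reset: what is moved stays moved. The work goes in short steps, Python scripts to look and compute and a shell command to move; the robot and the scene stay as the last step left them, time stands still between calls to the robot, and variables do not carry over. Pictures are saved under pics/ and viewed, and the job is handed in when it is done.

```bash
mkdir -p pics; ls; python3 - <<'E'
from workcell import *
import cv2
print(get_obs())
for n in("scene","top","wrist"):
    c=calibration(n);print(n,c)
    cv2.imwrite(f"pics/{n}0.png",camera(n)[:,:,::-1])
E
```

```text
pics
{'clock': 0.0, 'joint_pos': array([-1.24963571,  0.33288048, -0.06471213,  1.4609493 ,  0.02162776,
        1.34988848, -0.08850565]), 'joint_velocities': array([ 0.00089719,  0.00131692, -0.00123458, -0.00064024, -0.0012253 ,
       -0.00058427,  0.0003574 ]), 'tau': array([-1.05661878e-03, -6.25445223e+01,  4.84735309e-02, -3.91595006e+01,
        1.62052590e-02,  9.82669619e-03, -9.23198883e-06]), 'position': array([0.21052423, 0.58807785, 0.23050678]), 'ee_rot': array([ 1.71018914e-01,  9.85267487e-01, -7.10246475e-04, -7.80453899e-05]), 'ft_force': array([-0.41441201,  0.82304526,  0.01017148]), 'torque': array([0.03318706, 0.02460678, 0.01777909]), 'grip_width': 0.9991871006467259}
scene {'mtx': array([[370.49922524,   0.        , 255.96205594],
       [  0.        , 370.49922524, 194.51263611],
       [  0.        ,   0.        ,   1.        ]]), 'rvec': array([ 2.0668827 ,  0.5803486 , -0.32765745]), 'tvec': array([-0.54163862, -0.03264167,  1.13824586])}
top {'mtx': array([[406.80445534,   0.        , 256.7175878 ],
       [  0.        , 406.80445534, 197.0810659 ],
       [  0.        ,   0.        ,   1.        ]]), 'rvec': array([ 2.09786909, -2.15193664,  0.1210622 ]), 'tvec': array([0.11310157, 0.61549667, 0.82152541])}
wrist {'mtx': array([[311.22865754,   0.        , 254.51439171],
       [  0.        , 311.22865754, 195.40349766],
       [  0.        ,   0.        ,   1.        ]]), 'rvec': array([-2.3693732 , -1.66845986, -0.23685277]), 'tvec': array([-0.62379621, -0.03605685,  0.37989938])}
```

View pics/scene0.png

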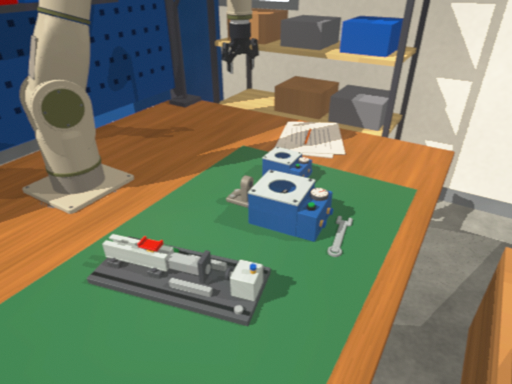

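View pics/top0.png

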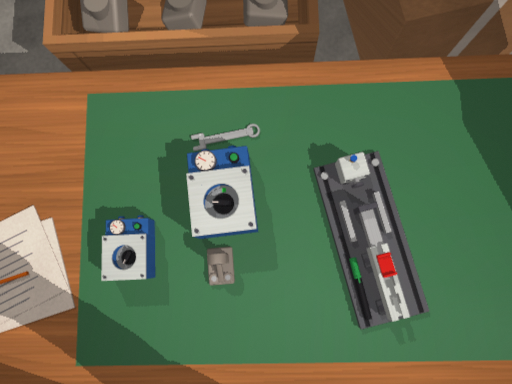

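View pics/wrist0.png

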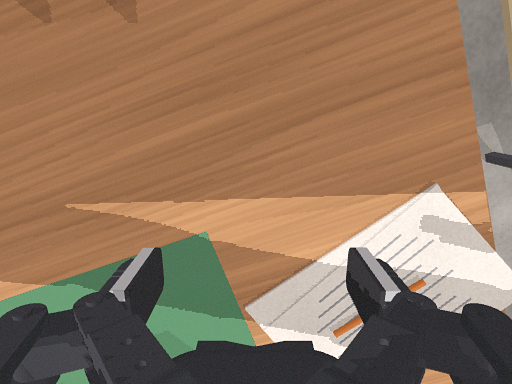

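The top view shows two valve boxes: the larger at (221,201) and the smaller look-alike at (125,257). The red button is at (387,265), beside a pen with a green cap at (355,270). I choose the larger box and the red cap, and will check them in close crops.

```bash
cat > h.py <<'E'
import numpy as np,cv2
from workcell import *
def ray(c,px):
    R,_=cv2.Rodrigues(c["rvec"]);C=-R.T@np.ravel(c["tvec"])
    px=np.atleast_2d(px).astype(float)
    d=np.c_[px,np.ones(len(px))]@np.linalg.inv(c["mtx"]).T@R
    return C,d
def onz(c,px,z):
    C,d=ray(c,px);return C+d*((z-C[2])/d[:,2])[:,None]
def proj(c,P): return cv2.projectPoints(np.atleast_2d(P).astype(float),c["rvec"],c["tvec"],c["mtx"],None)[0].reshape(-1,2)
E
python3 - <<'E'
from h import *
im=cv2.imread("pics/top0.png");c=calibration("top")
a=cv2.resize(im[145:245,175:265],None,fx=5,fy=5,interpolation=cv2.INTER_CUBIC)
b=cv2.resize(im[140:335,305:430],None,fx=2.8,fy=2.8,interpolation=cv2.INTER_CUBIC)
h=max(a.shape[0],b.shape[0]);o=np.zeros((h,a.shape[1]+b.shape[1],3),np.uint8)
o[:a.shape[0],:a.shape[1]]=a;o[:b.shape[0],a.shape[1]:]=b
cv2.imwrite("pics/crop0.png",o)
hsv=cv2.cvtColor(im,cv2.COLOR_BGR2HSV)
m=cv2.inRange(hsv,(0,180,120),(6,255,255))|cv2.inRange(hsv,(175,180,120),(180,255,255))
n,l,s,ct=cv2.connectedComponentsWithStats(m)
for i in range(1,n):
    if s[i,4]>20: print("red",s[i],ct[i],onz(c,ct[i],.083)); 
    if s[i,4]>150:
        r=cv2.minAreaRect(np.argwhere(l==i)[:,::-1].astype(np.float32));print(r,onz(c,cv2.boxPoints(r),.083))
m=cv2.inRange(hsv,(0,0,150),(180,60,255));m[:, :180]=0;m[:165]=0;m[245:]=0;m[:,262:]=0
n,l,s,ct=cv2.connectedComponentsWithStats(m)
for i in range(1,n):
    if s[i,4]>15:
        r=cv2.minAreaRect(np.argwhere(l==i)[:,::-1].astype(np.float32));print("w",s[i],ct[i]);
        if s[i,4]>500: B=onz(c,cv2.boxPoints(r),.096);print(r,B,B.mean(0))
m=cv2.inRange(hsv,(45,100,80),(80,255,255))
n,l,s,ct=cv2.connectedComponentsWithStats(m)
for i in range(1,n):
    if 5<s[i,4]<500: print("g",s[i],ct[i],onz(c,ct[i],.054))
E
```

```text
red [377 253  20  24 299] [385.96989967 264.66220736] [[ 0.47038664 -0.15670833  0.083     ]]
((386.2844543457031, 264.6147155761719), (23.179399490356445, 13.792698860168457), 73.3007583618164) [[ 0.48875246 -0.13906287  0.083     ]
 [ 0.49594983 -0.16555598  0.083     ]
 [ 0.45233316 -0.17544329  0.083     ]
 [ 0.44520531 -0.14917629  0.083     ]]
w [197 165  16   5  63] [204.42857143 166.61904762]
w [ 186  166   71   71 3080] [220.58538961 200.99090909]
((220.2673797607422, 200.72793579101562), (64.02069854736328, 64.85470581054688), 83.1572265625) [[0.66564088 0.24356352 0.096     ]
 [0.67769742 0.11074283 0.096     ]
 [0.54717396 0.09801147 0.096     ]
 [0.53496432 0.22755559 0.096     ]] [0.60636915 0.16996835 0.096     ]
g [253 127   4   6  14] [254.71428571 129.78571429] [[0.76599973 0.09825841 0.054     ]]
g [230 153   8   8  49] [233.32653061 156.42857143] [[0.70780966 0.1458721  0.054     ]]
g [222 188   4   5  17] [223.47058824 189.64705882] [[0.6354934  0.16802034 0.054     ]]
g [134 223   6   6  26] [136.34615385 225.65384615] [[0.5631644 0.3549818 0.054    ]]
g [350 258  11  25 153] [355.21568627 268.83660131] [[ 0.46275139 -0.10159744  0.054     ]]
g [108 339   3   5   7] [108.71428571 341.14285714] [[0.32792278 0.40686077 0.054     ]]
g [ 77 361   4   4  11] [ 78.09090909 362.90909091] [[0.28630461 0.46872118 0.054     ]]
```

View pics/crop0.png

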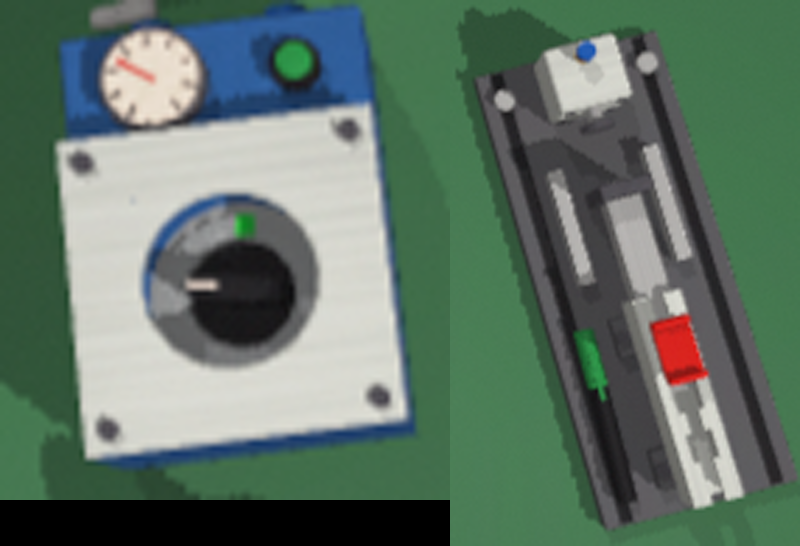

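The crops confirm the choice. The left one shows the large box with the white line pointing left and the green mark at the top of the ring. The right one shows the red cap on the tube. Next I'll compute tool-frame geometry and refine the fixture yaw.

```bash
cat >> h.py <<'E'
from scipy.spatial.transform import Rotation as Ro
def goto(P,xang=None):
    """delta in tool axes to world P, turn units for tool x axis at world angle xang (mod pi unless near)"""
    o=get_obs();R=Ro.from_quat(o["ee_rot"]).as_matrix()
    d=R.T@(np.array(P)-o["position"]);a=np.arctan2(R[1,0],R[0,0])
    t=None
    if xang is not None:
        t=[round(-(((xang+k*np.pi-a)+np.pi)%(2*np.pi)-np.pi)/np.pi,4) for k in(0,1)]
    print("delta",d.round(4),"turn options",t,"xang now",round(a,4),"pos",o["position"].round(4),"clk",o["clock"])
E
python3 - <<'E'
from h import *
c=calibration("wrist");C,d=ray(c,[[254.5,195.4]]);o=get_obs();R=Ro.from_quat(o["ee_rot"]).as_matrix()
print("cam in tool",R.T@(C-o["position"]),"axis",R.T@d[0])
im=cv2.imread("pics/top0.png");c=calibration("top");hsv=cv2.cvtColor(im,cv2.COLOR_BGR2HSV)
# plate: non green in region
sub=hsv[130:345,300:440];m=255-cv2.inRange(sub,(55,120,30),(90,255,255))
cn=max(cv2.findContours(m,cv2.RETR_EXTERNAL,cv2.CHAIN_APPROX_NONE)[0],key=cv2.contourArea)
r=cv2.minAreaRect(cn);B=cv2.boxPoints(r)+[300,130];W=onz(c,B,.016);print(B,W,W.mean(0))
for i in range(4): v=W[i]-W[i-1];print(np.hypot(*v[:2]),np.arctan2(v[1],v[0]))
goto([.54,.17,.30],.223)
E
```

```text
cam in tool [ 0.07207769 -0.00024147 -0.14277868] axis [-0.28114822 -0.00096293  0.95966388]
[[300.00001526 130.        ]
 [438.99998474 130.        ]
 [438.99998474 343.99996948]
 [300.00001526 343.99996948]] [[ 0.77429293 -0.00308385  0.016     ]
 [ 0.76334961 -0.31277227  0.016     ]
 [ 0.30487999 -0.27200403  0.016     ]
 [ 0.3090703   0.01479271  0.016     ]] [ 0.53789821 -0.14326686  0.016     ]
0.46556597357296986 -0.03840692296764573
0.3098817107865301 -1.6061182083452352
0.460278655311688 3.0529034744777226
0.28682735067382625 1.5561866419886548
delta [-0.4511 -0.2827 -0.069 ] turn options [np.float64(0.8196), np.float64(-0.1804)] xang now 2.7978 pos [0.2106 0.5882 0.2307] clk 0.15
```

```bash
python3 -m handwheel '[{"jaw":0,"delta_pos":[-0.47,-0.276,-0.069],"turn":-0.18},{"jaw":0,"delta_pos":[-0.47,-0.276,-0.069],"turn":-0.18},{"jaw":0,"delta_pos":[-0.47,-0.276,-0.069],"turn":-0.18},{"jaw":0,"delta_pos":[-0.47,-0.276,-0.069],"turn":-0.18},{"jaw":0,"delta_pos":[-0.47,-0.276,-0.069],"turn":-0.18},{"jaw":0,"delta_pos":[-0.47,-0.276,-0.069],"turn":-0.18},{"jaw":0,"delta_pos":[-0.47,-0.276,-0.069],"turn":-0.18},{"jaw":0,"delta_pos":[-0.47,-0.276,-0.069],"turn":-0.18},{"jaw":0,"delta_pos":[-0.47,-0.276,-0.069],"turn":-0.18},{"jaw":0,"delta_pos":[-0.47,-0.276,-0.069],"turn":-0.18}]' 20; python3 -c "
from h import *
goto([.56,.17,.30],.223);print(get_obs()['joint_pos'])"
```

```text
clock: 0.98
position: [0.4731, 0.2735, 0.2832]
ee_rot: [-0.111, 0.994, 0.0, 0.0]
ft_force: [-0.2, 0.8, -0.1]
grip_width: 0.003
delta [-0.062  -0.1201 -0.0168] turn options [np.float64(0.9996), np.float64(-0.0004)] xang now -2.9199 pos [0.4731 0.2735 0.2832] clk 0.9833
[-0.73514899  0.131218    0.14149926  1.59874886 -0.01883877  1.41282789
  1.20062579]
```

```bash
python3 -m handwheel '[{"jaw":0,"delta_pos":[-0.062,-0.12,-0.017],"turn":0},{"jaw":0,"delta_pos":[-0.062,-0.12,-0.017],"turn":0},{"jaw":0,"delta_pos":[-0.062,-0.12,-0.017],"turn":0},{"jaw":0,"delta_pos":[-0.062,-0.12,-0.017],"turn":0},{"jaw":0,"delta_pos":[-0.062,-0.12,-0.017],"turn":0},{"jaw":0,"delta_pos":[-0.062,-0.12,-0.017],"turn":0}]'; python3 -c "
from h import *
print(get_obs()['joint_velocities'].round(3))
c=calibration('wrist');np.save('c1.npy',c,allow_pickle=True)
cv2.imwrite('pics/w1.png',camera('wrist')[:,:,::-1])
goto([.45,-.16,.25],.223);print(get_obs()['joint_pos'],proj(c,[.606,.17,.096]))"
```

```text
clock: 1.48
position: [0.5592, 0.1717, 0.2995]
ee_rot: [-0.11, 0.994, 0.0, -0.0]
ft_force: [-0.8, 1.0, 0.1]
grip_width: 0.0
[-0.031 -0.011 -0.033  0.014 -0.005  0.001 -0.006]
delta [ 0.1793 -0.3008  0.0495] turn options [np.float64(0.9998), np.float64(-0.0002)] xang now -2.9191 pos [0.5586 0.1729 0.2995] clk 1.5333
[-0.58181555  0.21362918  0.24390621  1.47631794 -0.05220523  1.45872956
  1.45591764] [[244.50714903 208.71399474]]
```

View pics/w1.png

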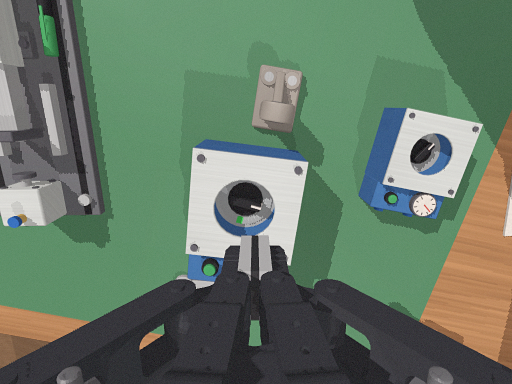

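The wrist view shows the large box's opening at about (245,205) and the green mark at (240,220); the fingers cover the area below y≈240. Now to the button.

```bash
python3 -m handwheel '[{"jaw":0,"delta_pos":[0.195,-0.302,0.05],"turn":0},{"jaw":0,"delta_pos":[0.195,-0.302,0.05],"turn":0},{"jaw":0,"delta_pos":[0.195,-0.302,0.05],"turn":0},{"jaw":0,"delta_pos":[0.195,-0.302,0.05],"turn":0},{"jaw":0,"delta_pos":[0.195,-0.302,0.05],"turn":0},{"jaw":0,"delta_pos":[0.195,-0.302,0.05],"turn":0},{"jaw":0,"delta_pos":[0.195,-0.302,0.05],"turn":0},{"jaw":0,"delta_pos":[0.195,-0.302,0.05],"turn":0},{"jaw":0,"delta_pos":[0.195,-0.302,0.05],"turn":0},{"jaw":0,"delta_pos":[0.195,-0.302,0.05],"turn":0}]'
python3 -m handwheel '[{"jaw":0,"delta_pos":[0,0,0],"turn":0},{"jaw":0,"delta_pos":[0,0,0],"turn":0},{"jaw":0,"delta_pos":[0,0,0],"turn":0}]'; python3 -c "
from h import *
print(get_obs()['joint_velocities'].round(3))
c=calibration('wrist');im=camera('wrist')[:,:,::-1].copy();cv2.imwrite('pics/w2.png',im)
goto([.4706,-.157,.25],.223)
hsv=cv2.cvtColor(im,cv2.COLOR_BGR2HSV)
m=cv2.inRange(hsv,(0,150,80),(8,255,255))|cv2.inRange(hsv,(172,150,80),(180,255,255))
n,l,s,ct=cv2.connectedComponentsWithStats(m)
for i in range(1,n):
    if s[i,4]>60:
        r=cv2.minAreaRect(np.argwhere(l==i)[:,::-1].astype(np.float32));B=onz(c,cv2.boxPoints(r),.083);print(s[i],r,B,B.mean(0))
np.save('c2.npy',c,allow_pickle=True)
"
```

```text
clock: 2.37
position: [0.4326, -0.1697, 0.2494]
ee_rot: [-0.108, 0.994, -0.0, -0.0]
ft_force: [-0.7, 0.2, -0.8]
grip_width: -0.0
clock: 2.62
position: [0.4359, -0.1635, 0.2499]
ee_rot: [-0.112, 0.994, 0.0, 0.0]
ft_force: [0.3, 0.2, -0.4]
grip_width: -0.005
[ 0.     0.005  0.005 -0.006  0.003  0.001  0.005]
delta [-0.0353 -0.0012 -0.0001] turn options [np.float64(-0.9994), np.float64(0.0006)] xang now -2.9167 pos [ 0.4359 -0.1637  0.2499] clk 2.6667
[ 239  189   27   43 1099] ((252.0, 210.0), (42.0, 26.0), 90.0) [[ 0.45088421 -0.17656912  0.083     ]
 [ 0.44490615 -0.15044658  0.083     ]
 [ 0.4902986  -0.13961053  0.083     ]
 [ 0.49652249 -0.16680017  0.083     ]] [ 0.47065286 -0.1583566   0.083     ]
```

View pics/w2.png

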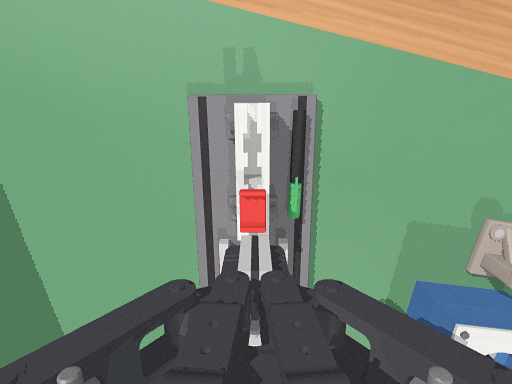

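The wrist view shows the red cap at (252,210), lined up with the tool. Both cameras agree on a cap centre of about (0.4706,-0.158). Descending to 15 mm above the floor of the hollow, biased 3 mm outward.

```bash
python3 -m handwheel '[{"jaw":0,"delta_pos":[-0.0325,-0.002,0],"turn":0},{"jaw":0,"delta_pos":[-0.0325,-0.002,0.04],"turn":0},{"jaw":0,"delta_pos":[-0.0325,-0.002,0.08],"turn":0},{"jaw":0,"delta_pos":[-0.0325,-0.002,0.12],"turn":0},{"jaw":0,"delta_pos":[-0.0325,-0.002,0.145],"turn":0},{"jaw":0,"delta_pos":[-0.0325,-0.002,0.155],"turn":0},{"jaw":0,"delta_pos":[-0.0325,-0.002,0.155],"turn":0},{"jaw":0,"delta_pos":[-0.0325,-0.002,0.155],"turn":0}]'
python3 -c "
from h import *
c=calibration('scene');im=camera('scene')[:,:,::-1];cv2.imwrite('pics/s3.png',cv2.resize(im[200:330,70:290],None,fx=3.6,fy=3.6,interpolation=cv2.INTER_CUBIC))
cv2.imwrite('pics/w3.png',camera('wrist')[:,:,::-1])
goto([.4706-.00293,-.158-.0007,.08],.223)
"
```

```text
clock: 3.33
position: [0.4682, -0.1599, 0.0958]
ee_rot: [-0.111, 0.994, -0.0, 0.0]
ft_force: [-0.5, -0.6, -0.2]
grip_width: 0.001
delta [0.0009 0.0019 0.0169] turn options [np.float64(0.9998), np.float64(-0.0002)] xang now -2.9193 pos [ 0.4689 -0.1603  0.0969] clk 3.4333
```

View pics/s3.png

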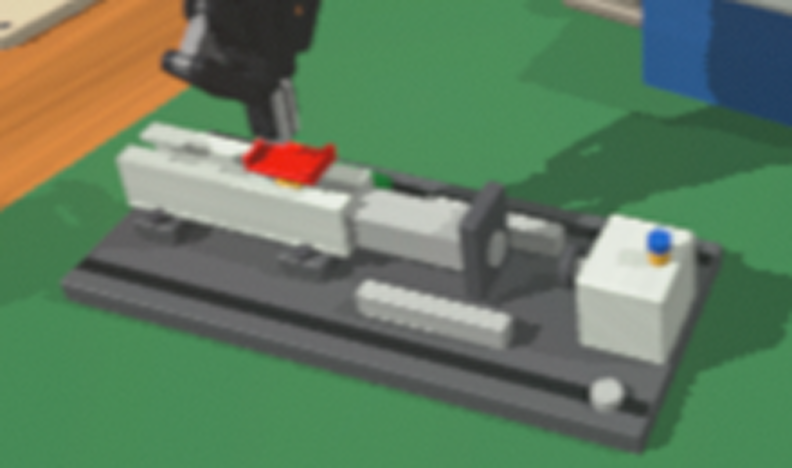

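View pics/w3.png

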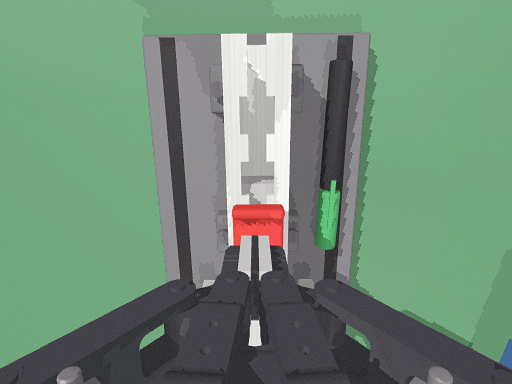

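Tip is above the cap (cap 233–284 px wide, tip at 255). Pressing down.

```bash
python3 -m handwheel '[{"jaw":0,"delta_pos":[0.001,0.001,0.01],"turn":0},{"jaw":0,"delta_pos":[0.001,0.001,0.016],"turn":0},{"jaw":0,"delta_pos":[0.001,0.001,0.02],"turn":0},{"jaw":0,"delta_pos":[0.001,0.001,0.0225],"turn":0},{"jaw":0,"delta_pos":[0.001,0.001,0.0225],"turn":0},{"jaw":0,"delta_pos":[0.001,0.001,0.0225],"turn":0}]'
python3 -c "
from h import *
print(get_obs()['ft_force'],get_obs()['position'])
cv2.imwrite('pics/w4.png',camera('wrist')[150:300,150:370,::-1].repeat(3,0).repeat(3,1))
im=camera('scene')[:,:,::-1];cv2.imwrite('pics/s4.png',cv2.resize(im[200:330,70:290],None,fx=3.6,fy=3.6,interpolation=cv2.INTER_CUBIC))
"
```

```text
clock: 3.93
position: [0.4672, -0.1593, 0.0731]
ee_rot: [-0.111, 0.994, 0.0, 0.001]
ft_force: [2.0, 1.7, 6.6]
grip_width: -0.001
[1.97571135 1.66401918 6.57980606] [ 0.46719018 -0.15933476  0.07306564]
```

View pics/s4.png

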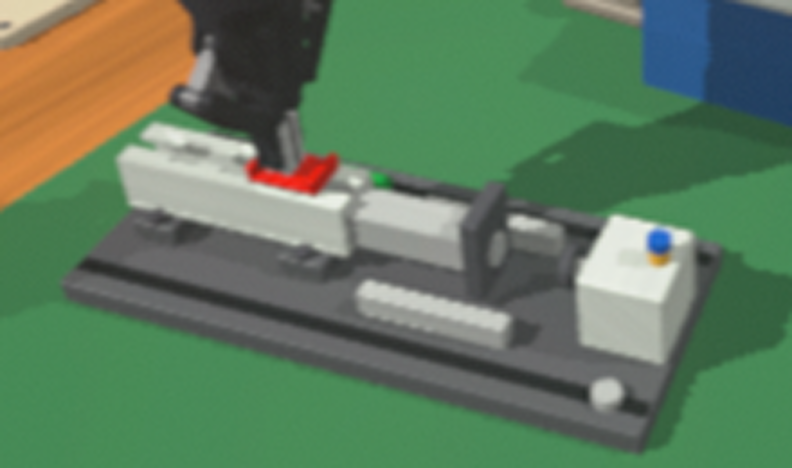

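View pics/w4.png

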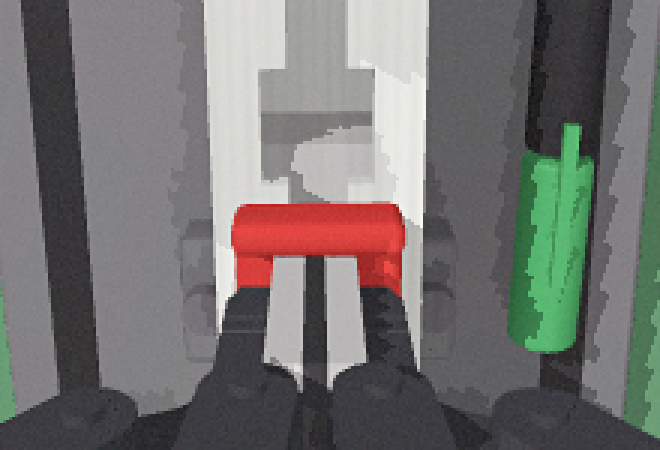

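Button is down (6.6 N, z=0.073) with the tip in the hollow. Sliding outward 26 mm.

```bash
python3 -m handwheel '[{"jaw":0,"delta_pos":[0.004,0,0],"turn":0},{"jaw":0,"delta_pos":[0.009,0,0],"turn":0},{"jaw":0,"delta_pos":[0.015,0,0],"turn":0},{"jaw":0,"delta_pos":[0.021,0,0],"turn":0},{"jaw":0,"delta_pos":[0.026,0,0],"turn":0},{"jaw":0,"delta_pos":[0.026,0,0],"turn":0},{"jaw":0,"delta_pos":[0.026,0,0],"turn":0}]'
python3 -c "
from h import *
cv2.imwrite('pics/w5.png',camera('wrist')[150:300,150:370,::-1].repeat(3,0).repeat(3,1))
"
```

```text
clock: 4.62
position: [0.441, -0.1655, 0.073]
ee_rot: [-0.11, 0.994, 0.0, 0.0]
ft_force: [-1.7, 0.4, 9.8]
grip_width: -0.002
```

View pics/w5.png

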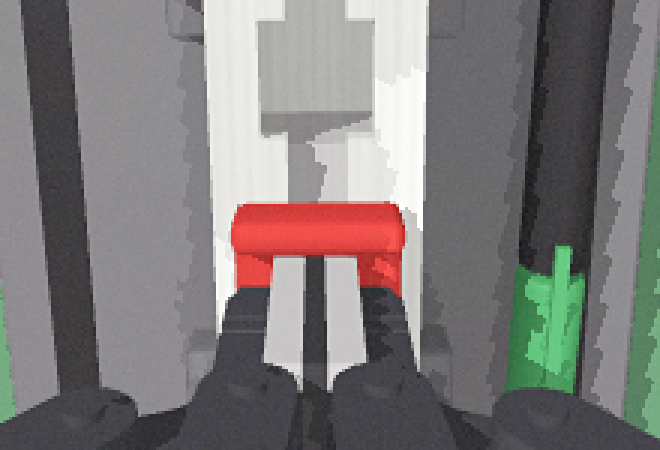

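The cap moved along with the tip. Easing off so the spring can pop it, then nudging outward against the ridge.

```bash
python3 -m handwheel '[{"jaw":0,"delta_pos":[0,0,-0.0045],"turn":0},{"jaw":0,"delta_pos":[0,0,-0.0045],"turn":0},{"jaw":0,"delta_pos":[0.003,0,-0.0045],"turn":0},{"jaw":0,"delta_pos":[0.006,0,-0.0045],"turn":0},{"jaw":0,"delta_pos":[0.008,0,-0.0045],"turn":0},{"jaw":0,"delta_pos":[0.009,0,-0.0045],"turn":0},{"jaw":0,"delta_pos":[0.009,0,-0.0045],"turn":0}]'
python3 -c "
from h import *
cv2.imwrite('pics/w6.png',camera('wrist')[150:300,150:370,::-1].repeat(3,0).repeat(3,1))
"
```

```text
clock: 5.25
position: [0.4318, -0.1674, 0.0769]
ee_rot: [-0.11, 0.994, 0.0, -0.0]
ft_force: [0.8, -1.1, 2.6]
grip_width: -0.0
```

View pics/w6.png

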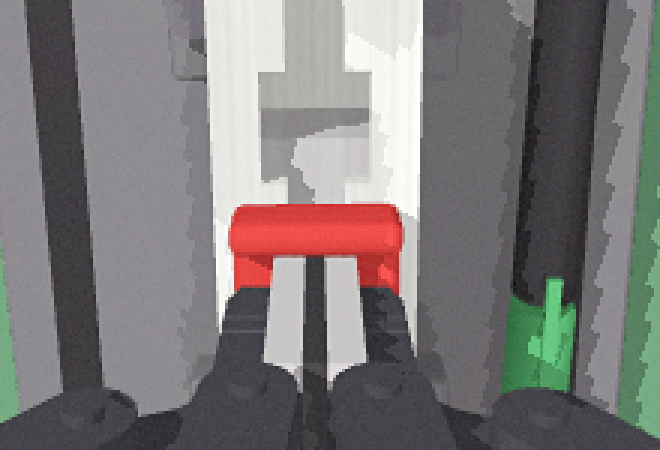

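Tip has travelled 36 mm and the cap followed. Lifting to check that it popped.

```bash
python3 -m handwheel '[{"jaw":0,"delta_pos":[0,0,-0.006],"turn":0},{"jaw":0,"delta_pos":[0,0,-0.015],"turn":0},{"jaw":0,"delta_pos":[0,0,-0.05],"turn":0},{"jaw":0,"delta_pos":[0,0,-0.09],"turn":0},{"jaw":0,"delta_pos":[0.0,0,-0.13],"turn":0},{"jaw":0,"delta_pos":[0.03,0,-0.17],"turn":0},{"jaw":0,"delta_pos":[0.03,0,-0.17],"turn":0},{"jaw":0,"delta_pos":[0.03,0,-0.17],"turn":0},{"jaw":0,"delta_pos":[0.03,0,-0.17],"turn":0}]'
python3 -c "
from h import *
c=calibration('wrist');im=camera('wrist')[:,:,::-1].copy()
cv2.imwrite('pics/w7.png',im[80:260,150:370].repeat(3,0).repeat(3,1))
s=camera('scene')[:,:,::-1];cv2.imwrite('pics/s7.png',cv2.resize(s[200:330,70:290],None,fx=3.6,fy=3.6,interpolation=cv2.INTER_CUBIC))
def red(im):
    hsv=cv2.cvtColor(im,cv2.COLOR_BGR2HSV)
    m=cv2.inRange(hsv,(0,150,80),(8,255,255))|cv2.inRange(hsv,(172,150,80),(180,255,255))
    cn=max(cv2.findContours(m,cv2.RETR_EXTERNAL,cv2.CHAIN_APPROX_NONE)[0],key=cv2.contourArea);return cv2.minAreaRect(cn)
r=red(im);B=onz(c,cv2.boxPoints(r),.083);print(r,B.mean(0))
P=B.mean(0)[:2]-[.47065,-.15836];print('travel wrist',P@[-.975,-.2215])
t=camera('top')[:,:,::-1].copy();cv2.imwrite('pics/t7.png',t)
t2=t.copy();t2[:, :365]=0;r=red(t2);B=onz(calibration('top'),cv2.boxPoints(r),.083);print(r,B.mean(0),(B.mean(0)[:2]-[.47056,-.15731])@[-.975,-.2215])
np.save('c7.npy',c,allow_pickle=True);goto([.606,.17,.2],0)
"
```

```text
clock: 6.05
position: [0.4026, -0.1736, 0.2467]
ee_rot: [-0.111, 0.994, 0.0, 0.0]
ft_force: [0.3, 1.0, -0.3]
grip_width: -0.002
((253.99996948242188, 209.99998474121094), (41.99999237060547, 25.999996185302734), 90.0) [ 0.43582724 -0.16663197  0.083     ]
travel wrist 0.03578443393896727
((391.7000427246094, 282.6000061035156), (24.349536895751953, 14.230246543884277), 71.56504821777344) [ 0.43550742 -0.16538944  0.083     ] 0.03596586391563111
delta [-0.2743  0.29    0.0448] turn options [np.float64(-0.9293), np.float64(0.0707)] xang now -2.9194 pos [ 0.4025 -0.1733  0.2454] clk 6.2
```

View pics/w7.png

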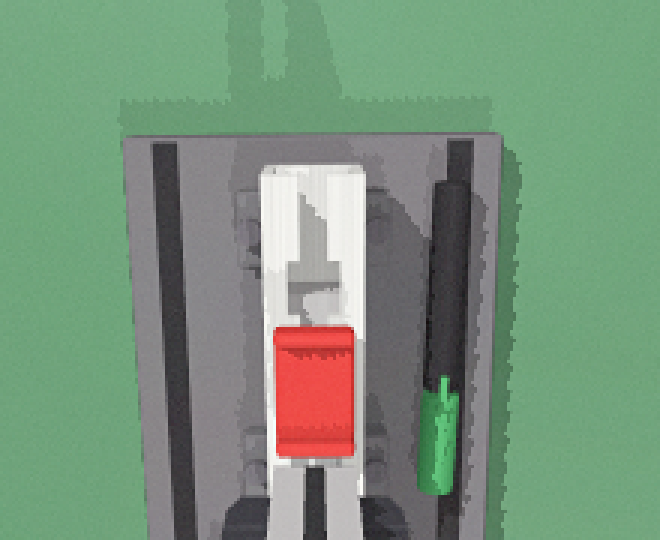

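View pics/s7.png

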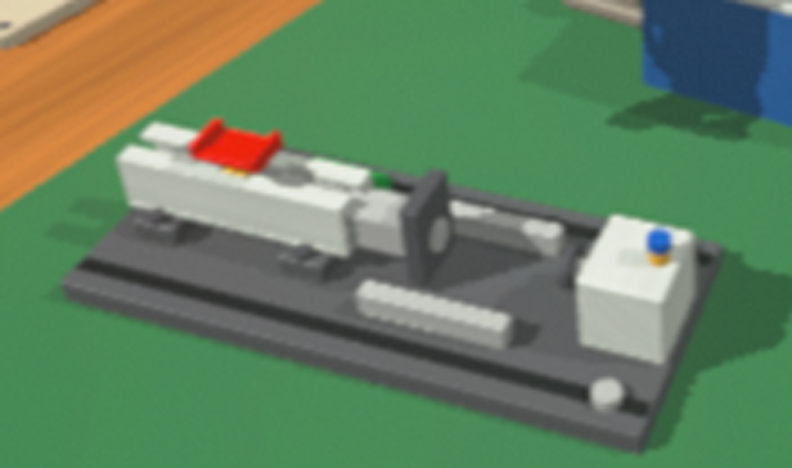

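View pics/t7.png

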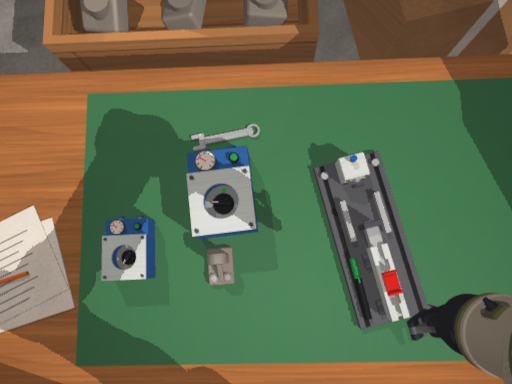

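The stop is in the next hole: cap standing up on its yellow stem (scene crop ~ (235,150)), travel measured at 35.8 mm by the wrist and 36.0 mm by the top camera, and the pen is where it was. Now to the knob, viewing from nearby.

```bash
python3 -m handwheel '[{"jaw":0,"delta_pos":[-0.283,0.329,-0.005],"turn":0.57},{"jaw":0,"delta_pos":[-0.283,0.329,-0.005],"turn":0.57},{"jaw":0,"delta_pos":[-0.283,0.329,-0.005],"turn":0.57},{"jaw":0,"delta_pos":[-0.283,0.329,-0.005],"turn":0.57},{"jaw":0,"delta_pos":[-0.283,0.329,-0.005],"turn":0.57},{"jaw":0,"delta_pos":[-0.283,0.329,-0.005],"turn":0.57},{"jaw":0,"delta_pos":[-0.283,0.329,-0.005],"turn":0.57},{"jaw":0,"delta_pos":[-0.283,0.329,-0.005],"turn":0.57},{"jaw":0,"delta_pos":[-0.283,0.329,-0.005],"turn":0.57},{"jaw":0,"delta_pos":[-0.283,0.329,-0.005],"turn":0.57}]'; python3 -c "
from h import *
goto([.606,.21,.25],1.57);print(get_obs()['joint_pos'])"
```

```text
clock: 7.03
position: [0.5936, 0.1864, 0.2494]
ee_rot: [0.48, 0.877, -0.001, -0.001]
ft_force: [0.3, -0.3, 0.4]
grip_width: -0.006
delta [ 0.0132  0.0232 -0.0007] turn options [np.float64(0.1815), np.float64(-0.8185)] xang now 2.1402 pos [0.5936 0.1864 0.2494] clk 7.0333
[-0.57695009  0.31955768  0.25518548  1.45349435 -0.08057343  1.38209613
  0.25065127]
```

```bash
python3 -m handwheel '[{"jaw":0,"delta_pos":[0.013,0.023,0],"turn":0.18},{"jaw":0,"delta_pos":[0.013,0.023,0],"turn":0.18},{"jaw":0,"delta_pos":[0.013,0.023,0],"turn":0.18},{"jaw":0,"delta_pos":[0.013,0.023,0],"turn":0.18},{"jaw":0,"delta_pos":[0.013,0.023,0],"turn":0.18},{"jaw":0,"delta_pos":[0.013,0.023,0],"turn":0.18},{"jaw":0,"delta_pos":[0.013,0.023,0],"turn":0.18}]'; python3 -c "
from h import *
goto([.606,.21,.25],1.57);c=calibration('wrist');im=camera('wrist')[:,:,::-1]
cv2.imwrite('pics/w8.png',im);np.save('c8.npy',c,allow_pickle=True)
cv2.imwrite('pics/w8c.png',cv2.resize(im[130:290,160:350],None,fx=4,fy=3.7,interpolation=cv2.INTER_CUBIC))
print(proj(c,[[.606,.17,.096],[.606,.17,.054]]))"
```

```text
clock: 7.62
position: [0.6052, 0.2079, 0.2499]
ee_rot: [0.703, 0.712, -0.001, -0.0]
ft_force: [0.1, 0.4, -0.7]
grip_width: 0.001
delta [ 0.0021  0.0008 -0.0001] turn options [np.float64(0.0043), np.float64(-0.9957)] xang now 1.5835 pos [0.6052 0.2079 0.2499] clk 7.6167
[[255.95636161 216.17987426]
 [255.89291776 203.41782729]]
```

View pics/w8.png

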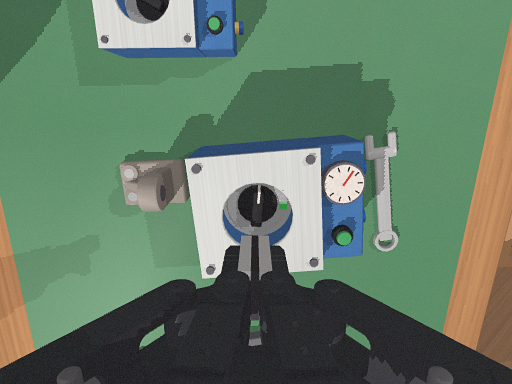

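View pics/w8c.png

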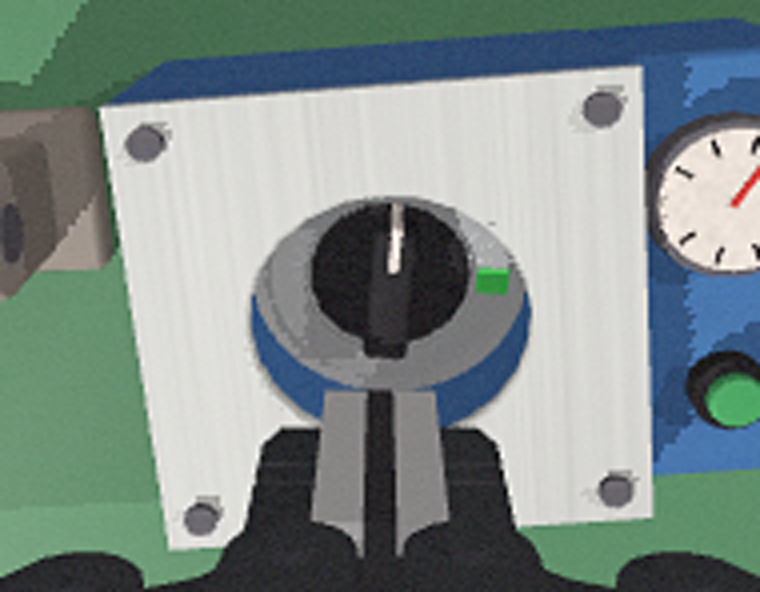

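```bash
python3 -c "
from h import *
c=np.load('c8.npy',allow_pickle=True).item()
f=lambda p:np.array(p,float)/[4,3.7]+[160-.4,130-.4]
S=onz(c,f([[145,142],[602,107],[616,489],[201,518]]),.097);print(S,'centre',S.mean(0))
for i in range(4): v=S[i]-S[i-1];print(np.hypot(*v[:2]),np.arctan2(v[1],v[0]))
C=S.mean(0)[:2]
g=onz(c,f([[492,280],[475,280]]),.054)[:,:2]-C;print('green',g,np.hypot(*g.T),np.arctan2(g[:,1],g[:,0]))
im=cv2.imread('pics/w8.png');hsv=cv2.cvtColor(im,cv2.COLOR_BGR2HSV)
m=cv2.inRange(hsv,(40,100,80),(80,255,255));n,l,s,ct=cv2.connectedComponentsWithStats(m)
for i in range(1,n):
  if 255<ct[i][0]<300 and 190<ct[i][1]<220: q=onz(c,ct[i],.054)[0,:2]-C;print('green m',ct[i],s[i],np.hypot(*q),np.arctan2(q[1],q[0]))
for z in(.074,.054):
  w=onz(c,f([[393,272],[396,235],[398,205]]),z)[:,:2]-C;print(z,w,np.arctan2(*(w[2]-w[0])[::-1]))
w=onz(c,f([[385,343]]),.074)[:,:2]-C;print('near end',w)
goto([C[0],C[1],.15],1.57)
"
```

```text
[[0.54727522 0.21910459 0.097     ]
 [0.65696883 0.22971529 0.097     ]
 [0.66757812 0.11997037 0.097     ]
 [0.55768288 0.10915275 0.097     ]] centre [0.60737627 0.16948575 0.097     ]
0.11044331925728482 1.6651716997237502
0.11020560283425478 0.09643026240898214
0.11025653974310325 -1.474423519029231
0.11042637430863875 -3.043473060993392
green [[ 0.02922716 -0.00131571]
 [ 0.02436297 -0.00138018]] [0.02925676 0.02440203] [-0.04498623 -0.05659035]
green m [282.64 205.52] [279 203   9   7  50] 0.029328312469296996 -0.0549054562317905
0.074 [[0.00060449 0.00735769]
 [0.00123099 0.01855454]
 [0.00161606 0.02747696]] 1.5205601704293978
0.054 [[0.00085501 0.00090921]
 [0.00152084 0.01280895]
 [0.00193008 0.02229147]] 1.520560170429399
near end [[-0.00124615 -0.01474776]]
delta [-0.0383  0.0018  0.1003] turn options [np.float64(0.0043), np.float64(-0.9957)] xang now 1.5837 pos [0.6053 0.2079 0.2503] clk 7.6667
```

Box centre (0.6074,0.1695), yaw 0.096. The white line is at world angle ≈1.51 and the green mark at −0.055, so about 1.57 rad clockwise. Hover over the opening with jaws at 24 mm.

```bash
python3 -m handwheel '[{"jaw":24,"delta_pos":[-0.0383,0.0018,0.0],"turn":0.0235},{"jaw":24,"delta_pos":[-0.0383,0.0018,0.04],"turn":0.0235},{"jaw":24,"delta_pos":[-0.0383,0.0018,0.08],"turn":0.0235},{"jaw":24,"delta_pos":[-0.0383,0.0018,0.12],"turn":0.0235},{"jaw":24,"delta_pos":[-0.0383,0.0018,0.13],"turn":0.0235},{"jaw":24,"delta_pos":[-0.0383,0.0018,0.13],"turn":0.0235},{"jaw":24,"delta_pos":[-0.0383,0.0018,0.13],"turn":0.0235}]' 30; python3 -c "
from h import *
im=camera('wrist')[:,:,::-1]
cv2.imwrite('pics/w9.png',im)
goto([.6074,.1695,.06],1.51)"
```

```text
clock: 8.25
position: [0.6083, 0.1695, 0.1229]
ee_rot: [0.729, 0.684, 0.0, 0.0]
ft_force: [0.2, 0.0, 1.2]
grip_width: 0.279
delta [-0.0004 -0.0018  0.0641] turn options [np.float64(-0.0008), np.float64(0.9992)] xang now 1.5075 pos [0.6091 0.1698 0.1241] clk 8.3
```

View pics/w9.png

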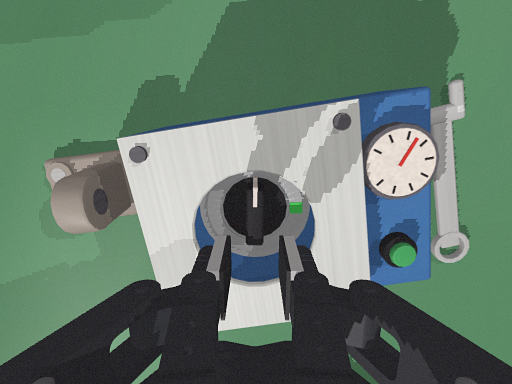

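Bar (x≈255) sits midway between the fingers (218/290) and parallel to the pads. Descending in steps.

```bash
python3 -m handwheel '[{"jaw":24,"delta_pos":[0,-0.0015,0.015],"turn":0},{"jaw":24,"delta_pos":[0,-0.0015,0.03],"turn":0},{"jaw":24,"delta_pos":[0,-0.0015,0.044],"turn":0},{"jaw":24,"delta_pos":[0,-0.0015,0.044],"turn":0}]'; python3 -m handwheel '[{"jaw":24,"delta_pos":[0,0,0.008],"turn":0},{"jaw":24,"delta_pos":[0,0,0.015],"turn":0},{"jaw":24,"delta_pos":[0,0,0.018],"turn":0},{"jaw":24,"delta_pos":[0,0,0.018],"turn":0}]'; python3 -c "
from h import *
im=camera('wrist')[:,:,::-1]
cv2.imwrite('pics/w10.png',im)
goto([.6074,.1695,.06],1.51)"
```

```text
clock: 8.63
position: [0.6063, 0.1698, 0.0778]
ee_rot: [0.729, 0.684, 0.0, 0.0]
ft_force: [-0.8, -1.0, -1.0]
grip_width: 0.282
clock: 8.97
position: [0.6061, 0.1695, 0.0595]
ee_rot: [0.729, 0.684, -0.0, -0.0]
ft_force: [0.5, -0.1, 0.1]
grip_width: 0.283
delta [ 0.      0.0011 -0.0001] turn options [np.float64(-0.001), np.float64(0.999)] xang now 1.5068 pos [0.6063 0.1695 0.0599] clk 9.0167
```

View pics/w10.png

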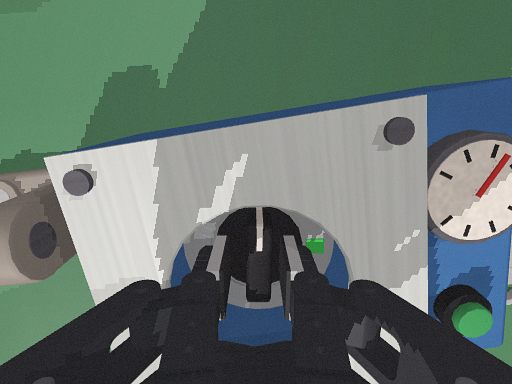

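```bash
python3 -m handwheel '[{"jaw":24,"delta_pos":[0,0.001,0],"turn":0},{"jaw":8,"delta_pos":[0,0.001,0],"turn":0},{"jaw":8,"delta_pos":[0,0.001,0],"turn":0},{"jaw":8,"delta_pos":[0,0.001,0],"turn":0},{"jaw":8,"delta_pos":[0,0.001,0],"turn":0}]' 25; python3 -c "
from h import *
o=get_obs();print(o['ft_force'],o['torque'],o['grip_width']*85.4)
goto([.6074,.1695,.06],1.51)
cv2.imwrite('pics/w11.png',camera('wrist')[150:300,150:370,::-1].repeat(3,0).repeat(3,1))"
```

```text
clock: 9.43
position: [0.6081, 0.1695, 0.0603]
ee_rot: [0.729, 0.684, 0.001, 0.001]
ft_force: [4.3, 0.3, 1.2]
grip_width: 0.127
[4.29207912 0.28041068 1.15277515] [ 0.0213677 -0.8218443  0.0440944] 10.84606113803488
delta [-0.     -0.0007  0.0003] turn options [np.float64(-0.0011), np.float64(0.9989)] xang now 1.5065 pos [0.6081 0.1695 0.0603] clk 9.4333
```

View pics/w11.png

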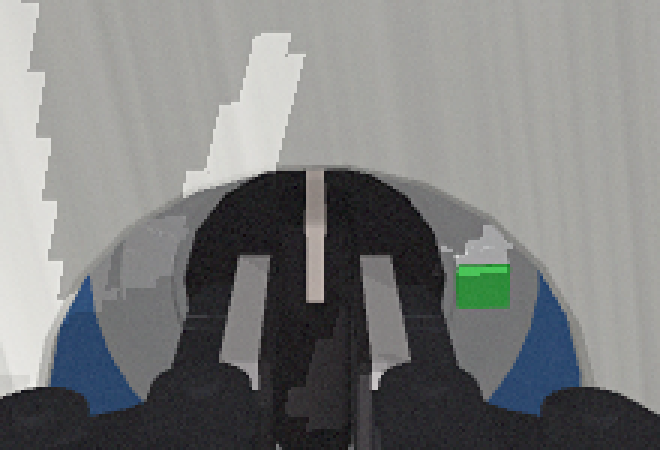

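Gripped (about 11 mm opening), line centred between the pads. Turning clockwise most of the way first.

```bash
python3 -m handwheel '[{"jaw":8,"delta_pos":[0,0.0006,0],"turn":0.03},{"jaw":8,"delta_pos":[0,0.0006,0],"turn":0.07},{"jaw":8,"delta_pos":[0,0.0006,0],"turn":0.11},{"jaw":8,"delta_pos":[0,0.0006,0],"turn":0.15},{"jaw":8,"delta_pos":[0,0.0006,0],"turn":0.19},{"jaw":8,"delta_pos":[0,0.0006,0],"turn":0.225},{"jaw":8,"delta_pos":[0,0.0006,0],"turn":0.26},{"jaw":8,"delta_pos":[0,0.0006,0],"turn":0.295},{"jaw":8,"delta_pos":[0,0.0006,0],"turn":0.33},{"jaw":8,"delta_pos":[0,0.0006,0],"turn":0.36}]'; python3 -c "
from h import *
o=get_obs();print(o['ft_force'],o['torque'],o['grip_width']*85.4,o['joint_pos'][6])
goto([.6081,.1695,.06],-.055)"
```

```text
clock: 10.32
position: [0.6081, 0.1696, 0.0603]
ee_rot: [0.983, 0.184, 0.0, -0.0]
ft_force: [0.7, 0.4, 4.1]
grip_width: 0.132
[0.73584336 0.43856702 4.14855166] [-0.07337475 -0.25545823  0.05835332] 11.304731022321587 -1.3148124976930526
delta [-0.      0.0001  0.0003] turn options [np.float64(0.1354), np.float64(-0.8646)] xang now 0.3703 pos [0.6081 0.1696 0.0603] clk 10.3167
```

```bash
python3 -m handwheel '[{"jaw":8,"delta_pos":[0,0,0],"turn":0.035},{"jaw":8,"delta_pos":[0,0,0],"turn":0.07},{"jaw":8,"delta_pos":[0,0,0],"turn":0.1},{"jaw":8,"delta_pos":[0,0,0],"turn":0.125},{"jaw":8,"delta_pos":[0,0,0],"turn":0.1355},{"jaw":8,"delta_pos":[0,0,0],"turn":0.1355},{"jaw":8,"delta_pos":[0,0,0],"turn":0.1355}]'; python3 -c "
from h import *
o=get_obs();print(o['ft_force'],o['torque'],o['grip_width']*85.4,o['joint_pos'][6])
goto([.6081,.1695,.06],-.055)
cv2.imwrite('pics/w12.png',camera('wrist')[150:300,150:370,::-1].repeat(3,0).repeat(3,1))"
```

```text
clock: 10.9
position: [0.6081, 0.1696, 0.0603]
ee_rot: [1.0, -0.025, 0.0, -0.0]
ft_force: [1.0, 0.3, 5.0]
grip_width: 0.131
[1.02560016 0.33638578 4.96296211] [-0.06930816 -0.28596746  0.01763307] 11.191328223167632 -1.69241385721197
delta [0.     0.0001 0.0003] turn options [np.float64(0.0015), np.float64(-0.9985)] xang now -0.0501 pos [0.6081 0.1696 0.0603] clk 10.9
```

View pics/w12.png

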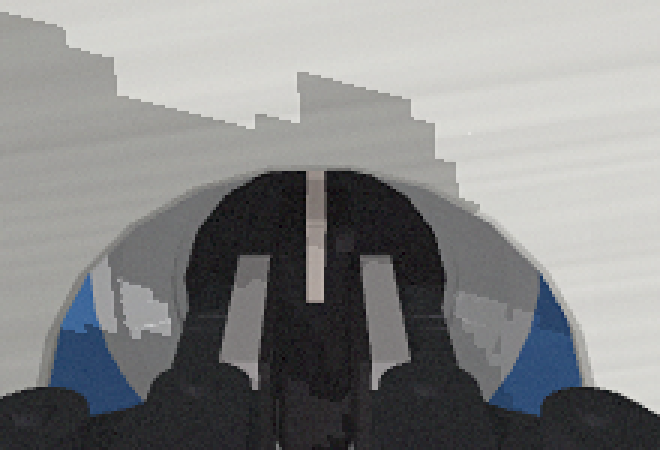

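The line turned with the tool; the mark is hidden under the guard edge from here. Release, rise straight up, then look from the side.

```bash
python3 -m handwheel '[{"jaw":24,"delta_pos":[0,0,0],"turn":0},{"jaw":24,"delta_pos":[0,0,0],"turn":0},{"jaw":24,"delta_pos":[0,0,0],"turn":0},{"jaw":24,"delta_pos":[0,0,0],"turn":0},{"jaw":24,"delta_pos":[0,0,-0.025],"turn":0},{"jaw":24,"delta_pos":[0,0,-0.065],"turn":0},{"jaw":24,"delta_pos":[0,0,-0.105],"turn":0},{"jaw":24,"delta_pos":[0,0,-0.145],"turn":0},{"jaw":24,"delta_pos":[0.04,0,-0.18],"turn":0},{"jaw":24,"delta_pos":[0.06,0,-0.18],"turn":0}]'
python3 -m handwheel '[{"jaw":24,"delta_pos":[0,0,0],"turn":0},{"jaw":24,"delta_pos":[0,0,0],"turn":0},{"jaw":24,"delta_pos":[0,0,0],"turn":0}]';python3 -c "
from h import *
goto([.6081,.1695,.06],-.055);c=calibration('wrist');im=camera('wrist')[:,:,::-1]
cv2.imwrite('pics/w13.png',im);np.save('c13.npy',c,allow_pickle=True)
p=proj(c,[.6074,.1695,.074])[0].astype(int);print(p)
x,y=p-[50,50];print(x,y);cv2.imwrite('pics/w13c.png',cv2.resize(im[y:y+100,x:x+100],None,fx=6,fy=6,interpolation=cv2.INTER_CUBIC))"
```

```text
clock: 11.78
position: [0.6694, 0.1676, 0.2462]
ee_rot: [1.0, -0.024, 0.003, -0.002]
ft_force: [0.9, 0.1, 1.3]
grip_width: 0.28
clock: 12.03
position: [0.6671, 0.1661, 0.2386]
ee_rot: [1.0, -0.025, -0.001, 0.0]
ft_force: [-0.1, -0.2, -0.7]
grip_width: 0.281
delta [-0.0587 -0.0005  0.1787] turn options [np.float64(0.0015), np.float64(-0.9985)] xang now -0.0503 pos [0.6671 0.1661 0.2386] clk 12.0333
[253 231]
203 181
```

View pics/w13.png

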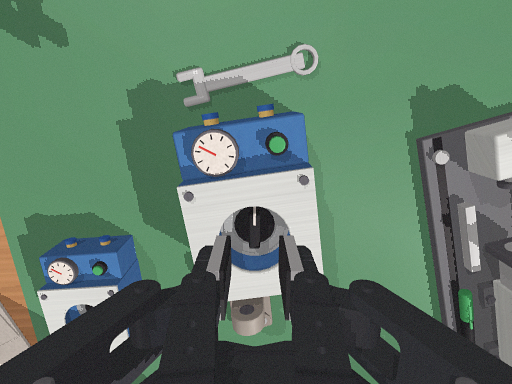

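View pics/w13c.png

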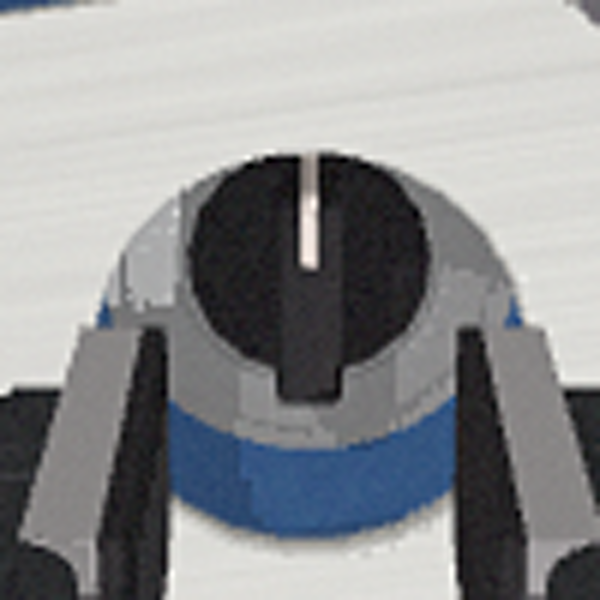

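The line points straight up at (255,215), but the mark is hidden under the guard's far edge. Backing off towards the robot to see it.

```bash
python3 -m handwheel '[{"jaw":24,"delta_pos":[-0.177,0,-0.06],"turn":0},{"jaw":24,"delta_pos":[-0.177,0,-0.06],"turn":0},{"jaw":24,"delta_pos":[-0.177,0,-0.06],"turn":0},{"jaw":24,"delta_pos":[-0.177,0,-0.06],"turn":0},{"jaw":24,"delta_pos":[-0.177,0,-0.06],"turn":0},{"jaw":24,"delta_pos":[-0.177,0,-0.06],"turn":0},{"jaw":24,"delta_pos":[-0.177,0,-0.06],"turn":0},{"jaw":24,"delta_pos":[-0.177,0,-0.06],"turn":0}]'
python3 -c "
from h import *
goto([.6081,.1695,.06],-.055);c=calibration('wrist');im=camera('wrist')[:,:,::-1]
cv2.imwrite('pics/w14.png',im);np.save('c14.npy',c,allow_pickle=True)
p=proj(c,[.6074,.1695,.074])[0].astype(int);print(p)
x,y=np.maximum(p-[40,40],0);print(x,y);cv2.imwrite('pics/w14c.png',cv2.resize(im[y:y+80,x:x+80],None,fx=7,fy=7,interpolation=cv2.INTER_CUBIC))
cv2.imwrite('pics/t14.png',camera('top')[:,:,::-1])"
```

```text
clock: 12.75
position: [0.4908, 0.1754, 0.2992]
ee_rot: [1.0, -0.025, -0.0, -0.0]
ft_force: [-0.2, -0.1, -0.5]
grip_width: 0.28
delta [1.176e-01 2.000e-04 2.392e-01] turn options [np.float64(0.0019), np.float64(-0.9981)] xang now -0.0491 pos [0.4908 0.1754 0.2992] clk 12.75
[254  60]
214 20
```

View pics/w14c.png

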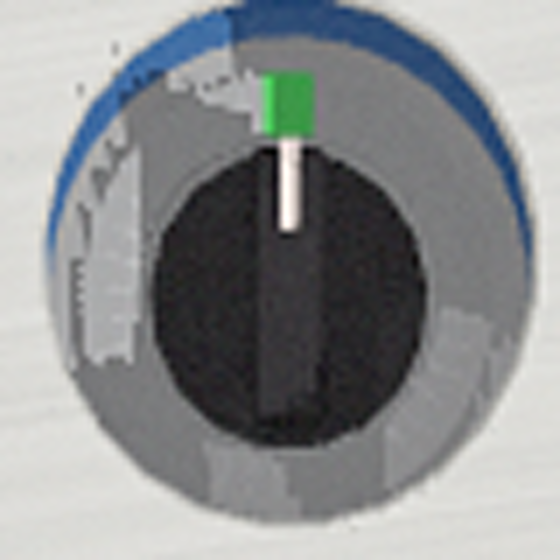

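View pics/t14.png

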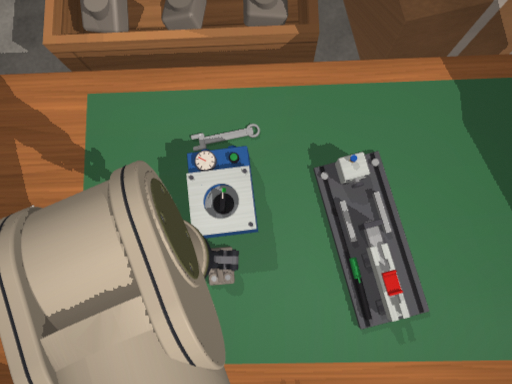

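The line's tip meets the middle of the green mark: crop x≈290 against a mark spanning 263–313, within about 0.5 mm. The top view shows the stop unchanged at (392,282), the spanner and pen in place, and the gripper clear. Handing in.

```bash
python3 -c "
from workcell import *
print(hand_in(),get_obs()['clock'])"
```

```text
the job is handed in; nothing more can be done
the job is handed in; nothing more can be done
```

I did both parts in the order asked and handed the job in at about 13 s on the robot's clock.

- **Back stop:** I pressed the red button with the shut fingertips and slid the stop outward until the button popped up in the next hole. Its travel measured 35.8 mm in the wrist camera and 36.0 mm in the top camera, against 35 mm ± 2 mm play. The cap stood up on its stem, and it was at the same place in the last top view.
- **Pressure knob:** I gripped the bar through the guard opening of the larger box and turned it about 1.56 rad clockwise. The last wrist view shows the white line's tip at the middle of the green mark, within about 0.5 mm. The first two looks could not confirm this because the guard's edge hid the mark, so I backed off and looked again.
- **Bystanders and forces:** The pen and spanner looked unmoved in the last top view. The gripper partly hid the casting there, so I did not fully recheck it, but no move came near it. The highest wrist force I read was about 10 N, and the gripper was clear of everything at the end.

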